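# Roll the stock tube onto the reading line and read its code

## Robot

A 6-joint arm with a two-finger parallel gripper is mounted at the origin on the work surface. World frame = base frame: x ahead of the robot, y to its left, z up, the work surface at z = 0. Lengths are in m, angles in rad, forces in N, time in s.
With the tool pointing down it reaches from about 0.35 to 0.775 m from the base axis. Payload 5.5 kg.
Tool frame: the origin (TCP) lies at the very end of the fingers, on their centre line; the grasp point (between the pads) lies 19 mm behind it; z points along the fingers, y is the line along which they close (so a half turn about z gives the same grasp; the last joint's range is limited). The gripper opens to 85 mm and grips with 20 to 120 N. Pads are 22 mm wide; open, the fingers measure 114 mm over their backs; the gripper's body (76 mm by 85 mm) begins 54 mm behind the grasp point. The pads swing forward as they close: fully open they stand 13 mm farther back than shut.
Start: joints at [-0.14, 0.313, 0.046, 1.304, 0, 1.431], TCP at [0.575, -0, 0.231] pointing down, gripper open.
Joint ranges: [-2.76, 2.76], [-0.86, 1.69], [-1.03, 1.26], [-2.2, 2.34], [-1.47, 1.5], [-3.14, 3.14]. Speed limits (rad/s): [2.57, 2.57, 3.14, 3.14, 3.14, 3.14].

## Interface

Orientations are given as a unit quaternion [w, x, y, z].
In Python, from workcell import env, cams, ticket, spotter gives the robot as it stands.
- The arm moves only by the tool jog_arm, never from a script. Its argument "increments" is a list that holds one entry, the list of rows, each a list of 7 numbers: the shift along the tool's x, y, z in units of 0.25 m (1.0 is 0.25 m), then the turn, a rotation vector about the tool's x, y, z in units of 180 degrees (1.0 is 180 degrees), then the closure in counts, from 0 (fully open) to 255 (shut). A call has 1 to 20 rows; each row shifts and turns the commanded pose from where the row before left it, along the tool's axes as they then stand; what a row does not reach is not made up. A row lasts 1/10 s, in which the tool goes at most 50 mm and 8.59 degrees, less where a joint would pass 70% of its speed; a pose out of reach is approached as far as the arm can. A call with a number of a shift or a turn outside -1 to 1 is refused whole. A call with a gripper value outside its range is refused whole. The fingers move at their own pace and stop on an object; "force" is the grip in N (left out, the last holds). Time passes only in rows, so rows that do not move let the fingers close. It gives the time, the measured TCP pose, the force, the opening and the grip force at its end, in the units of the state.
- env.get_state(): the state, without advancing time (a new reading comes with each control period).
- cams.read_camera(name): name is "scene" or "side" or "wrist"; returns a dict with "pixels" (384x512x3 uint8, red, green, blue), "fx", "fy", "cx", "cy" (pixels), "xyz" and "attitude" of the camera in the world; the wrist camera has in their place "mount" (4x4, takes a point from camera to tool coordinates, whose origin is the TCP and whose axes are the flange's). Camera axes: x right, y down, z forward; pixel columns grow to the right and rows downward; lengths in m; the calibration is good to about 2 mm. A picture is of the moment at which its call begins: read the wrist's pose just before it. There is no depth.
- ticket.hand_in(): hands the job in; it is judged then, once.
Trained networks look in the newest picture that a camera, given by its name, has taken for a name from the list of things; names that differ only in an ending like _2 or _b are one class to them, and where a whole thing is asked for, a point or a joint stands for the part that bears it (a point fixed in the world has none). Each returns a list of dicts, best first, with "conf" (0 to 1); they miss things now and then, are a little off and sometimes report something else, mostly with a low value. They report only what shows in the picture. A call takes as long as a camera call.
- spotter.find_in(target, camera): "uv" ([column, row] in pixels, amid what is visible of it).
- spotter.cut_out(target, camera): "region" (384x512 bool, what is visible of it) and "uv" ([column, row] in pixels, amid what is visible of it).
- spotter.landmark_of(target, camera): "uv" ([column, row] in pixels: a listed point, or the origin of a listed thing).
The state is a dict: "clock": time; "joint_pos": joint angles; "qvel": joint speeds; "tau": joint torques, N m; "tcp_pos": TCP position; "orientation": TCP orientation; "wrist_force": force on the tool from outside, world axes, zero at the start; "ft_torque": the same for the moment, N m; "finger_gap": finger opening in m; "grip_force": force on a finger pad.
Only numpy, scipy, OpenCV 4.12 (cv2) and the standard library are available. Lean on these libraries where they do the work, as an engineer would, in place of code of your own. Each camera call takes 0.05 s, during which the arm holds its last target. There are 200 camera calls.

## Task

With the fingertips on top of the black stock tube, roll it along the mat until it rests centred over the green line, lying along it, and take the hand off; only then press the blue button on the code reader and let it come up again. Touch the tube only on its upper half: do not push it from low down, pinch it or lift it. Leave the red stamp pad, the upright name stamp and the white magnifier as they are.

Things in the scene. Friction and masses are not known exactly. Their poses are not given: they have to be found in the camera images.
- tube: black rigid cylinder lying on the mat, green end caps, white label; 70 mm diameter, 130 mm long, 0.2 to 0.45 kg. Origin at its centre, 38 mm above the counter (top at 73 mm). x axis = cylinder axis, roughly parallel to the green line; y, z turn as it rolls. Starts 80 to 125 mm to either side of the line. Stays where left; coasts 5 mm from 60 mm/s. Dragged by its top, it moves half as far as the finger
- mat: pale flat mat, 200 x 400 x 3 mm, fixed to the counter. Origin at the centre of its underside, on the counter; x along its short side (along the green line), y along its long side (the way the tube rolls)
- line (a point): middle of the green line on the mat's top face (3 mm above the counter). The line is 6 mm wide and 190 mm long, so it shows beyond both ends of the tube; its x axis runs along the line towards the code reader, y across the line
- reader: white box, 60 mm deep (x), 90 mm wide (y), 85 mm high, fixed to the counter at the far end of the green line, its dark red window facing the mat. Origin at the centre of its underside; its faces lie 30 mm to either side in x and 45 mm in y
- read_top (a point): centre of the top face of the blue round push button (28 mm diameter) on top of the reader, 103 mm above the counter; it goes straight down. A black collar of 44 mm diameter surrounds it, its rim 6 mm below the button's top
- read (a joint): travel of the blue button: 0 up, 0.006 m fully down; starts at about 1.5 N, fully down at about 5 N, springs back
- tin: red stamp pad case with a black seam, 40 x 58 x 16 mm, loose on the mat on the side of the green line opposite to the tube, 80 to 125 mm from the line. Origin at the centre of its underside. Bystander
- stamp: black name stamp standing upright on the counter beside the reader (on its -y side), 24 mm diameter, 70 mm high, with a steel band and a white and red top. Origin at the centre of its underside. Bystander
- loupe: white hand magnifier lying flat on the counter beside the reader (on its +y side), 56 mm round lens frame and a handle, about 145 mm long in all and 16 mm high, handle along its -y. Origin at its underside between lens and handle. Bystander

How it is judged:
By the outcome, as a careful person would: the job done as asked, in the order asked, and still so for the second after the job is handed in, with the robot touching nothing.
It also fails if it takes over 64 s, if anything falls off the work surface, if the arm or the gripper's body presses on something with over 40 N, if the wrist force passes 120 N, or if a joint passes its speed limit or range.

## Working session

There is one attempt and no reset: what is moved stays moved. The work goes in short steps, Python scripts to look and compute and a tool call to move; the robot and the scene stay as the last step left them, time stands still between calls to the robot, and variables do not carry over. Pictures are saved under pics/ and viewed, at most 10 in all, crops included, and the job is handed in when it is done.

Besides the shell and the picture viewer there is one more tool, called after "Request:" in YAML: its name, and indented under it one key for each argument. jog_arm: Moves the arm, as the interface text tells. Shifts and turns lie within -1 to 1; 1 stands for 0.25 m of shift or 180 degrees of turn. Its arguments: {"type":"object","properties":{"increments":{"type":"array"},"force":{"type":"number"}},"required":["increments"]}

```bash
mkdir -p pics; cat > h.py <<'E'
import numpy as np, cv2
from scipy.spatial.transform import Rotation as R
from workcell import env, cams, ticket, spotter
def q2R(q): return R.from_quat([q[1],q[2],q[3],q[0]]).as_matrix()
def cam(name):
    s=env.get_state(); c=cams.read_camera(name)
    if 'mount' in c:
        M=np.array(c['mount']); T=np.eye(4); T[:3,:3]=q2R(s['orientation']); T[:3,3]=s['tcp_pos']
        W=T@M; c['R']=W[:3,:3]; c['p']=W[:3,3]
    else:
        a=np.array(c['attitude'],float); c['R']=a if a.shape==(3,3) else q2R(a); c['p']=np.array(c['xyz'])
    return c
def onz(c,uv,z):
    d=c['R']@np.array([(uv[0]-c['cx'])/c['fx'],(uv[1]-c['cy'])/c['fy'],1]); return c['p']+d*(z-c['p'][2])/d[2]
def save(c,n): cv2.imwrite('pics/'+n,cv2.cvtColor(c['pixels'],cv2.COLOR_RGB2BGR))
def proj(c,P):
    q=c['R'].T@(np.array(P)-c['p']); return [c['fx']*q[0]/q[2]+c['cx'],c['fy']*q[1]/q[2]+c['cy']]
E
python3 - <<'E'
from h import *
np.set_printoptions(precision=4,suppress=True)
print(env.get_state())
H=dict(tube=.038,line=.003,read_top=.103,tin=0,stamp=0,loupe=0,mat=0,reader=0)
for n in ['scene','side','wrist']:
    c=cam(n); save(c,n+'0.png'); print(n,c['p'],c['R'][:,2],c['fx'])
    for t,z in H.items():
        print(t,[(np.round(r['conf'],2),np.round(r['uv']),onz(c,r['uv'],z)) for r in spotter.landmark_of(t,n)[:2]])
E
```

```text
{'clock': 0.0, 'joint_pos': array([-0.1396,  0.314 ,  0.045 ,  1.3036, -0.    ,  1.4312]), 'qvel': array([ 0.0013, -0.0008, -0.0015, -0.0012,  0.0013,  0.0003]), 'tau': array([ -0.0029, -48.0629,  29.8531,   0.0195,  -0.0004,  -0.    ]), 'tcp_pos': array([0.5745, 0.0001, 0.2304]), 'orientation': array([-0.0007,  0.7071,  0.7071, -0.0006]), 'wrist_force': array([-0.3682,  0.2595, -0.043 ]), 'ft_torque': array([-0.0127, -0.0779, -0.0079]), 'grip_force': 0.0, 'finger_gap': 0.08532941126563903}
scene [0.9401 0.2627 0.7386] [-0.4403 -0.282  -0.8524] 385.84036668984896
tube [(np.float64(0.67), array([237., 178.]), array([ 0.5567, -0.0424,  0.038 ]))]
line [(np.float64(0.83), array([283., 202.]), array([0.5356, 0.0656, 0.003 ]))]
read_top [(np.float64(0.68), array([264., 234.]), array([0.668 , 0.1005, 0.103 ]))]
tin [(np.float64(0.66), array([325., 213.]), array([0.5067, 0.1565, 0.    ]))]
stamp [(np.float64(0.77), array([196., 232.]), array([ 0.701 , -0.0502,  0.    ]))]
loupe [(np.float64(0.84), array([338., 293.]), array([0.65 , 0.265, 0.   ]))]
mat [(np.float64(0.75), array([284., 204.]
[... 1017 characters left out ...]
([260., 203.]), array([0.6761, 0.1096, 0.    ]))]
wrist [0.5756 0.0768 0.3733] [ 0.0014 -0.3029 -0.953 ] 299.9430956663538
tube [(np.float64(0.89), array([236., 205.]), array([ 0.551 , -0.0458,  0.038 ]))]
line [(np.float64(0.79), array([219., 106.]), array([0.5316, 0.0667, 0.003 ]))]
read_top [(np.float64(0.62), array([369.,  62.]), array([0.6693, 0.1044, 0.103 ]))]
tin [(np.float64(0.68), array([195.,  17.]), array([0.5075, 0.1608, 0.    ]))]
stamp [(np.float64(0.9), array([348., 201.]), array([ 0.6961, -0.0535,  0.    ]))]
loupe []
mat [(np.float64(0.97), array([222., 106.]), array([0.5346, 0.0664, 0.    ]))]
reader [(np.float64(0.7), array([338.,  73.]), array([0.67  , 0.1035, 0.    ]))]
```

View pics/scene0.png

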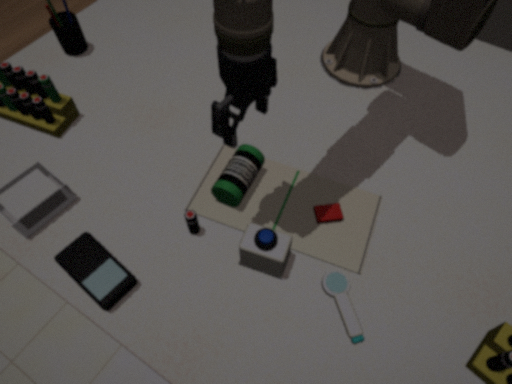

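View pics/wrist0.png

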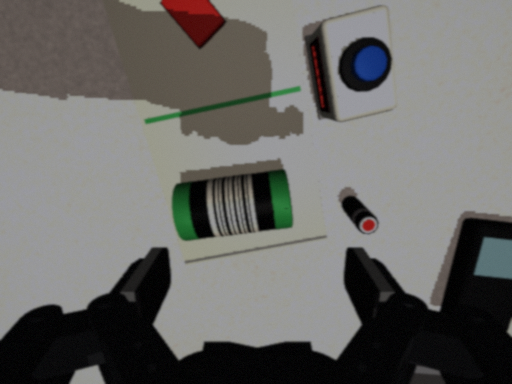

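```bash
python3 - <<'E'
from h import *
np.set_printoptions(precision=4,suppress=True)
c=cam('wrist')
hsv=cv2.cvtColor(c['pixels'],cv2.COLOR_RGB2HSV)
g=cv2.inRange(hsv,(40,80,40),(90,255,255))
n,l,st,ce=cv2.connectedComponentsWithStats(g)
for i in range(1,n):
    if st[i,4]>40:
        pts=np.argwhere(l==i)[:,::-1].astype(float); 
        P=np.array([onz(c,p,.003)[:2] for p in pts]); m=P.mean(0); u=np.linalg.svd(P-m,full_matrices=False)[2][0]
        print(st[i],ce[i],'line:',m,'ang',np.degrees(np.arctan2(u[1],u[0])),'ext',((P-m)@u).min(),((P-m)@u).max())
r=spotter.cut_out('tube','wrist')[0]; print(r['conf'],cv2.minAreaRect(np.argwhere(r['region'])[:,::-1].astype(np.float32)))
E
```

```text
[145  87 155  36 729] [222.561  104.5775] line: [0.5349 0.0684] ang -168.4430943219633 ext -0.09234484122794538 0.09576169238062161
[269 172  23  57 981] [280.3945 200.6871] line: [ 0.6069 -0.0523] ang -82.13216048660017 ext -0.037983711812200456 0.038087645317279144
[172 185  27  55 906] [182.7583 213.5011] line: [ 0.478  -0.0703] ang -85.47281853946508 ext -0.039865375230228185 0.037580604649479904Traceback (most recent call last):
  File "<stdin>", line 12, in <module>
IndexError: list index out of range
```

The scene view shows the tube at (238,175), the line from (297,172) to (275,228), the button at (265,238) and the tin at (328,213). The wrist view agrees: tube (235,205), line from (147,121) to (298,88), button (372,62). Next I fit the tube pose to the end caps.

```bash
cat >> h.py <<'E'
from scipy.optimize import minimize
def green(c,lo=(40,80,30)): return cv2.inRange(cv2.cvtColor(c['pixels'],cv2.COLOR_RGB2HSV),lo,(90,255,255))
def hullmask(pts):
    m=np.zeros((768,1024),np.uint8); cv2.fillConvexPoly(m,cv2.convexHull(np.round(np.array(pts)*2).astype(np.int32)),1); return m
def cyl(x,y,a):
    t=np.linspace(0,2*np.pi,40); out=[]
    for s in(-.065,.065):
        for k in t: out.append([x+s*np.cos(a)-.035*np.cos(k)*np.sin(a),y+s*np.sin(a)+.035*np.cos(k)*np.cos(a),.038+.035*np.sin(k)])
    return np.array(out)
def fit(views,x0):
    """views: list of (cam, cap pixel points)"""
    M=[(c,hullmask(p)) for c,p in views]
    def f(v):
        e=0
        for c,m in M:
            h=hullmask([proj(c,P) for P in cyl(*v)]); e+=1-(h&m).sum()/(h|m).sum()
        return e/len(M)
    S=np.array([x0]+[np.array(x0)+d for d in np.diag([.015,.015,.1])])
    r=minimize(f,x0,method='Nelder-Mead',options=dict(initial_simplex=S,xatol=1e-4,fatol=1e-4)); return r.x,r.fun
def caps(c,x0):
    """green pixels near the expected tube, large blobs only"""
    g=green(c); h=hullmask([proj(c,P) for P in cyl(*x0)])[::2,::2]
    h=cv2.dilate(h,np.ones((15,15)))
    n,l,st,ce=cv2.connectedComponentsWithStats(cv2.morphologyEx(g&(h*255),cv2.MORPH_OPEN,np.ones((5,5))))
    ids=[i for i in range(1,n) if st[i,4]>60]; print('caps',[list(st[i]) for i in ids])
    return np.argwhere(np.isin(l,ids))[:,::-1]
E
python3 - <<'E'
from h import *
np.set_printoptions(precision=4,suppress=True)
x0=[.553,-.042,.15]; V=[]
for n in ['wrist','scene','side']:
    c=cam(n); v=(c,caps(c,x0)); V.append(v); print(n,fit([v],x0))
x,f=fit(V,x0);print('all',x,f)
a=np.radians(11.56);L=np.array([.5349,.0684]);d=x[:2]-L
print('along,across',d@[np.cos(a),np.sin(a)],d@[-np.sin(a),np.cos(a)],'yaw off',np.degrees(x[2]-a))
for n,(c,_) in zip('ws',V[:2]):
    print([np.round(onz(c,[p[0],p[1]],.003),4) for p in ()])
# line in scene view
c=V[1][0]; g=green(c); h=hullmask([proj(c,P) for P in cyl(*x)])[::2,::2]; g[cv2.dilate(h,np.ones((9,9)))>0]=0
g[:160]=0; g[:,:255]=0; g[240:]=0; g[:,320:]=0
P=np.array([onz(c,p,.003)[:2] for p in np.argwhere(g)[:,::-1]]); m=P.mean(0);u=np.linalg.svd(P-m,full_matrices=False)[2][0]; print(len(P),m,np.degrees(np.arctan2(u[1],u[0])),((P-m)@u).min(),((P-m)@u).max(), 'offset of m from wrist line',(m-L)@[-np.sin(a),np.cos(a)])
E
```

```text
caps [[np.int32(269), np.int32(171), np.int32(23), np.int32(57), np.int32(1038)], [np.int32(172), np.int32(183), np.int32(25), np.int32(57), np.int32(968)]]
wrist (array([ 0.5504, -0.0448,  0.1508]), np.float64(0.06272072326599798))
caps [[np.int32(242), np.int32(145), np.int32(20), np.int32(14), np.int32(140)], [np.int32(215), np.int32(180), np.int32(26), np.int32(18), np.int32(273)]]
scene (array([ 0.5286, -0.0537,  0.2355]), np.float64(0.3099452438558513))
caps [[np.int32(274), np.int32(218), np.int32(17), np.int32(20), np.int32(157)], [np.int32(232), np.int32(242), np.int32(23), np.int32(23), np.int32(266)]]
side (array([ 0.5776, -0.0308,  0.2463]), np.float64(0.3250595035702142))
all [ 0.5504 -0.0445  0.1533] 0.2571667068294946
along,across -0.007427748386540646 -0.11373624859030962 yaw off -2.7773548889403084
[]
[]
82 [0.533  0.0686] 11.535697924264072 -0.08846579958078994 0.07060783382948595 offset of m from wrist line 0.0005427567058712352
```

Request:
jog_arm:
  increments:
    - [[-0.0422,-0.0183,0.1,0,0,0,120],[-0.0422,-0.0183,0.1,0,0,0,120],[-0.0422,-0.0183,0.1,0,0,0,120],[-0.0422,-0.0183,0.1,0,0,0,120],[-0.0422,-0.0183,0.1,0,0,0,120],[0,0,0,0,0,-0.0242,120],[0,0,0,0,0,-0.0242,120],[0,0,0,0,0,0,120],[0,0,0,0,0,0,120],[0,0,0,0,0,0,120]]

```text
clock: 2.6
tcp_pos: [0.5524, -0.0527, 0.1066]
orientation: [0.0, 0.652, 0.758, 0.0]
wrist_force: [0.2, -0.5, -0.5]
finger_gap: 0.0452
grip_force: 0.0
```

```bash
python3 - <<'E'
from h import *
np.set_printoptions(precision=4,suppress=True)
s=env.get_state(); print(s['clock'],s['tcp_pos'],np.degrees(R.from_matrix(q2R(s['orientation'])).as_euler('zyx')),s['wrist_force'],s['finger_gap'])
c=cam('wrist'); save(c,'w1.png')
v=(c,caps(c,[.5504,-.0448,.151])); print(fit([v],[.5504,-.0448,.151]))
E
```

```text
2.6 [ 0.5524 -0.0527  0.1066] [-98.6537   0.032  179.9905] [ 0.1966 -0.5038 -0.5134] 0.04515762689075821
caps [[np.int32(151), np.int32(147), np.int32(36), np.int32(94), np.int32(2730)], [np.int32(317), np.int32(149), np.int32(37), np.int32(94), np.int32(2761)]]
(array([ 0.5495, -0.0454,  0.1446]), np.float64(0.05530148726028972))
```

View pics/w1.png

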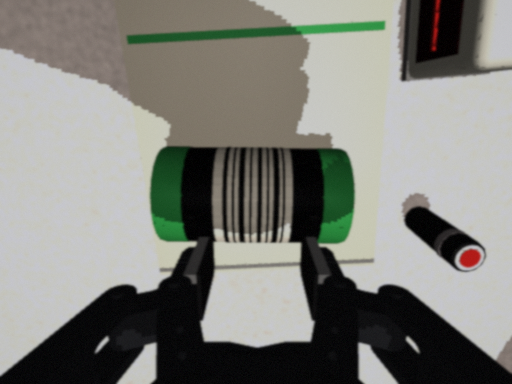

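The wrist view shows the tube at (253,195), the line from (127,40) to (385,27), and the tips at (205,240) and (308,240), aligned with the tube. Next I lower to contact.

Request:
jog_arm:
  increments:
    - [[0,0,0.06,0,0,0,120],[0,0,0.06,0,0,0,120],[0,0,0.008,0,0,0,120],[0,0,0.004,0,0,0,120],[0,0,0.004,0,0,0,120],[0,0,0,0,0,0,120]]

```text
clock: 3.25
tcp_pos: [0.5527, -0.0529, 0.073]
orientation: [0.001, 0.651, 0.759, 0.0]
wrist_force: [-0.4, -0.0, -0.2]
finger_gap: 0.0453
grip_force: 0.0
```

Request:
jog_arm:
  increments:
    - [[0,0,0.004,0,0,0,120],[0,0,0.004,0,0,0,120],[0,0,0,0,0,0,120]]

```text
clock: 3.55
tcp_pos: [0.5525, -0.0529, 0.0707]
orientation: [0.0, 0.651, 0.759, 0.0]
wrist_force: [0.4, -0.4, 2.1]
finger_gap: 0.0449
grip_force: 0.8
```

Request:
jog_arm:
  increments:
    - [[0,0,0.004,0,0,0,120],[0.008,0,0,0,0,0,120],[0.016,0,0,0,0,0,120],[0.016,0,0,0,0,0,120],[0.016,0,0,0,0,0,120],[0.016,0,0,0,0,0,120],[0.008,0,0,0,0,0,120],[0,0,0,0,0,0,120]]

```text
clock: 4.35
tcp_pos: [0.5498, -0.033, 0.0707]
orientation: [0.001, 0.651, 0.759, 0.0]
wrist_force: [-1.5, -0.2, 7.9]
finger_gap: 0.0454
grip_force: 4.1
```

```bash
cat > t.py <<'E'
from h import *; import sys
np.set_printoptions(precision=4,suppress=True)
x0=[float(v) for v in sys.argv[1:4]]
s=env.get_state(); c=cam('wrist'); save(c,'last.png')
x,f=fit([(c,caps(c,x0))],x0); a=np.radians(11.56);L=np.array([.5349,.0684]);d=x[:2]-L
y=q2R(s['orientation'])[:,1]
print('tube',x,f,'along,across mm',1e3*(d@[np.cos(a),np.sin(a)]),1e3*(d@[-np.sin(a),np.cos(a)]),'yawoff',np.degrees(x[2]-a))
print('tool yaw',np.degrees(np.arctan2(y[1],y[0])),s['tcp_pos'],s['wrist_force'],'tube in tool',q2R(s['orientation']).T@(np.r_[x[:2],.073]-s['tcp_pos']))
E
python3 t.py .548 -.028 .148
```

```text
caps [[np.int32(129), np.int32(172), np.int32(47), np.int32(110), np.int32(3825)], [np.int32(329), np.int32(174), np.int32(44), np.int32(109), np.int32(3563)]]
tube [ 0.5492 -0.035   0.1259] 0.06597866841396383 along,across mm -6.658054750632055 -104.1331795759591 yawoff -4.34603884793626
tool yaw 8.729161758918414 [ 0.5498 -0.033   0.0707] [-1.4794 -0.2455  7.9267] tube in tool [-0.0019 -0.0008 -0.0023]
```

Request:
jog_arm:
  increments:
    - [[0.016,0,0,0,0,0,120],[0.016,0,0,0,0,0,120],[0.016,0,0,0,0,0,120],[0.016,0,0,0,0,0,120],[0,0,0,0,0,0,120],[0,0,-0.015,0,0,0,120],[0,0,-0.025,0,0,0,120],[-0.042,0,0,0,0,0,120],[-0.042,0,0,0,0,0,120],[0,0,0.025,0,0,0,120],[0,0,0,0,0,0,120],[0,0,0.008,0,0,0,120],[0,0,0.007,0,0,0,120],[0,0,0,0,0,0,120]]

```text
clock: 5.8
tcp_pos: [0.5497, -0.0382, 0.0702]
orientation: [0.0, 0.651, 0.759, -0.0]
wrist_force: [-2.9, -0.9, 7.9]
finger_gap: 0.0454
grip_force: 4.0
```

```bash
python3 t.py .548 -.026 .148
```

```text
caps [[np.int32(128), np.int32(151), np.int32(47), np.int32(113), np.int32(4038)], [np.int32(333), np.int32(154), np.int32(45), np.int32(112), np.int32(3998)]]
tube [ 0.5451 -0.0281  0.1413] 0.05857631592657553 along,across mm -9.358836774682663 -96.62191617606457 yawoff -3.4619185879687735
tool yaw 8.71450994853224 [ 0.5497 -0.0382  0.0702] [-2.855  -0.9256  7.8804] tube in tool [ 0.0106 -0.003  -0.0028]
```

Request:
jog_arm:
  increments:
    - [[0.01,0,0,0,0,0,120],[0.02,0,0,0,0,0,120],[0.02,0,0,0,0,0,120],[0.02,0,0,0,0,0,120],[0.02,0,0,0,0,0,120],[0.02,0,0,0,0,0,120],[0.02,0,0,0,0,0,120],[0.02,0,0,0,0,0,120],[0.01,0,0,0,0,0,120],[0,0,0,0,0,0,120],[0,0,-0.015,0,0,0,120],[0,0,-0.025,0,0,0,120],[-0.04,0,0,0,0,0,120],[-0.04,0,0,0,0,0,120],[0,0,0.025,0,0,0,120],[0,0,0,0,0,0,120],[0,0,0.008,0,0,0,120],[0,0,0.007,0,0,0,120],[0,0,0,0,0,0,120]]

```text
clock: 7.75
tcp_pos: [0.5467, -0.0184, 0.0702]
orientation: [0.0, 0.651, 0.759, -0.0]
wrist_force: [-3.3, -0.9, 8.1]
finger_gap: 0.0449
grip_force: 3.9
```

```bash
python3 t.py .542 -.008 .148
```

```text
caps [[np.int32(128), np.int32(151), np.int32(47), np.int32(112), np.int32(4036)], [np.int32(333), np.int32(153), np.int32(46), np.int32(113), np.int32(4035)]]
tube [ 0.5433 -0.0078  0.1428] 0.05898350886917958 along,across mm -7.013671600301056 -76.32098074007193 yawoff -3.3791737623830485
tool yaw 8.714101385660664 [ 0.5467 -0.0184  0.0702] [-3.2723 -0.9161  8.0772] tube in tool [ 0.011  -0.0017 -0.0028]
```

Request:
jog_arm:
  increments:
    - [[0.01,0,0.002,0,0,0,120],[0.02,0,0.002,0,0,-0.0022,120],[0.02,0,0,0,0,-0.0022,120],[0.02,0,0,0,0,-0.0022,120],[0.02,0,0,0,0,-0.0022,120],[0.02,0,0,0,0,-0.0022,120],[0.02,0,0,0,0,-0.0022,120],[0.02,0,0,0,0,-0.0022,120],[0.01,0,0,0,0,-0.0022,120],[0,0,0,0,0,0,120]]

```text
clock: 8.8
tcp_pos: [0.541, 0.0216, 0.0705]
orientation: [0.001, 0.63, 0.777, 0.001]
wrist_force: [-3.0, -0.2, 13.9]
finger_gap: 0.0452
grip_force: 7.0
```

```bash
python3 t.py .54 .012 .16
```

```text
caps [[np.int32(132), np.int32(178), np.int32(49), np.int32(111), np.int32(3776)], [np.int32(332), np.int32(190), np.int32(41), np.int32(101), np.int32(3039)]]
tube [0.5398 0.012  0.1487] 0.09351745585131988 along,across mm -6.487350910609243 -56.19966223485657 yawoff -3.0409903728017826
tool yaw 11.932165714904228 [0.541  0.0216 0.0705] [-3.0379 -0.2145 13.8889] tube in tool [-0.0091 -0.0031 -0.0025]
```

Request:
jog_arm:
  increments:
    - [[0,0,-0.019,0,0,0,120],[0,0,-0.025,0,0,0,120],[-0.04,0,0,0,0,0,120],[-0.04,0,0,0,0,0,120],[0,0,0,0,0,0,50],[0,0,0,0,0,0,50],[0,0,0,0,0,0,50],[0,0,0,0,0,0,50]]

```text
clock: 9.65
tcp_pos: [0.5439, 0.0017, 0.0791]
orientation: [-0.0, 0.63, 0.776, -0.0]
wrist_force: [-1.0, 0.1, -0.6]
finger_gap: 0.0689
grip_force: 0.0
```

```bash
python3 t.py .54 .012 .16; python3 -c "
from h import *
c=cam('wrist');g=green(c);n,l,st,ce=cv2.connectedComponentsWithStats(g)
for i in range(1,n):
  if st[i,4]>150:
    P=np.array([onz(c,p,.003)[:2] for p in np.argwhere(l==i)[:,::-1]]);m=P.mean(0);u=np.linalg.svd(P-m,full_matrices=False)[2][0];print(st[i],m,np.degrees(np.arctan2(u[1],u[0])))
print(env.get_state()['finger_gap'])"
```

```text
caps [[np.int32(136), np.int32(145), np.int32(47), np.int32(108), np.int32(3644)], [np.int32(334), np.int32(157), np.int32(40), np.int32(100), np.int32(3132)]]
tube [0.5419 0.0119 0.1381] 0.08401633437424938 along,across mm -4.439779809232982 -56.74687239200296 yawoff -3.6445928952494264
tool yaw 11.881714622891607 [0.5439 0.0017 0.0791] [-0.9761  0.0683 -0.5907] tube in tool [0.0104 0.0002 0.0061]
[ 126  107  270   10 2182] [0.53296459 0.06798429] 11.520934658885173
[ 136  145   50  109 3659] [ 0.46901488 -0.01118911] -89.07462969787254
[ 332  156   42  103 3142] [0.61845272 0.01429305] 110.46663130687507
0.06860887499457324
```

View pics/last.png

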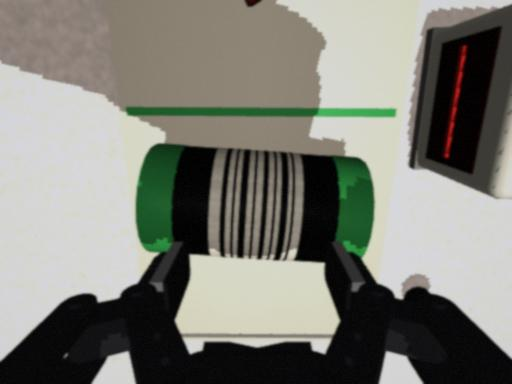

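The last wrist view shows the tube at (255,203) tilted about 3.5° against the line at (127–395,112), so the narrow-finger twist didn't turn it. I'll try a wide-open twist with more press.

Request:
jog_arm:
  increments:
    - [[0.0416,0,0,0,0,0,0],[0,0,0,0,0,0.0194,0],[0,0,0,0,0,0,0],[0,0,0,0,0,0,0],[0,0,0,0,0,0,0],[0,0,0.024,0,0,0,0],[0,0,0.008,0,0,0,0],[0,0,0.008,0,0,0,0],[0,0,0,0,0,0,0]]

```text
clock: 10.65
tcp_pos: [0.5416, 0.0118, 0.0688]
orientation: [-0.0, 0.654, 0.757, -0.0]
wrist_force: [-1.7, 0.2, 0.3]
finger_gap: 0.0854
grip_force: 0.0
```

Request:
jog_arm:
  increments:
    - [[0,0,0.008,0,0,0,0],[0,0,0,0,0,0,0]]

```text
clock: 10.85
tcp_pos: [0.5419, 0.0118, 0.0671]
orientation: [-0.0, 0.654, 0.757, -0.0]
wrist_force: [-0.2, 0.6, -0.2]
finger_gap: 0.0852
grip_force: 0.0
```

Request:
jog_arm:
  increments:
    - [[0,0,0.008,0,0,0,0],[0,0,0.008,0,0,0,0],[0,0,0,0,0,0,0]]

```text
clock: 11.15
tcp_pos: [0.5418, 0.0118, 0.063]
orientation: [-0.0, 0.653, 0.757, -0.0]
wrist_force: [-0.2, -0.6, -0.4]
finger_gap: 0.0851
grip_force: 0.0
```

Request:
jog_arm:
  increments:
    - [[0,0,0.006,0,0,0,0],[0,0,0.004,0,0,0,0],[0,0,0,0,0,0,0]]

```text
clock: 11.45
tcp_pos: [0.5418, 0.0119, 0.0607]
orientation: [-0.0, 0.653, 0.757, -0.0]
wrist_force: [-0.0, -0.8, -0.5]
finger_gap: 0.0852
grip_force: 0.0
```

Request:
jog_arm:
  increments:
    - [[0,0,0.006,0,0,0,0],[0,0,0,0,0,0,0]]

```text
clock: 11.65
tcp_pos: [0.5422, 0.0118, 0.0598]
orientation: [0.0, 0.653, 0.757, 0.0]
wrist_force: [-0.1, 0.2, 4.1]
finger_gap: 0.0852
grip_force: 1.8
```

Request:
jog_arm:
  increments:
    - [[0,0,0.006,0,0,0,0],[0,0,0,0,0,0,0]]

```text
clock: 11.85
tcp_pos: [0.5423, 0.0115, 0.0596]
orientation: [0.001, 0.654, 0.757, 0.0]
wrist_force: [-4.6, -0.7, 14.3]
finger_gap: 0.0856
grip_force: 7.1
```

Request:
jog_arm:
  increments:
    - [[0,0,0.005,0,0,0,0],[0,0,0,0,0,-0.0028,0],[0,0,0,0,0,-0.0028,0],[0,0,0,0,0,-0.0028,0],[0,0,0,0,0,-0.0028,0],[0,0,0,0,0,-0.0028,0],[0,0,0,0,0,-0.0028,0],[0,0,0,0,0,-0.0028,0],[0,0,0,0,0,-0.0028,0],[0,0,0,0,0,0,0]]

```text
clock: 12.85
tcp_pos: [0.5426, 0.0113, 0.0596]
orientation: [0.001, 0.627, 0.779, 0.0]
wrist_force: [-5.5, -0.6, 22.0]
finger_gap: 0.0851
grip_force: 10.9
```

```bash
python3 t.py .542 .012 .16
```

```text
caps [[np.int32(122), np.int32(168), np.int32(54), np.int32(102), np.int32(3466)], [np.int32(339), np.int32(182), np.int32(45), np.int32(79), np.int32(2505)], [np.int32(333), np.int32(277), np.int32(17), np.int32(23), np.int32(247)]]
tube [0.5427 0.0108 0.1392] 0.11637924183422077 along,across mm -3.9115627358336096 -58.0428269690879 yawoff -3.5848266455539908
tool yaw 12.38482708725925 [0.5426 0.0113 0.0596] [-5.4819 -0.5652 21.9905] tube in tool [-0.0006 -0.     -0.0134]
```

View pics/last.png

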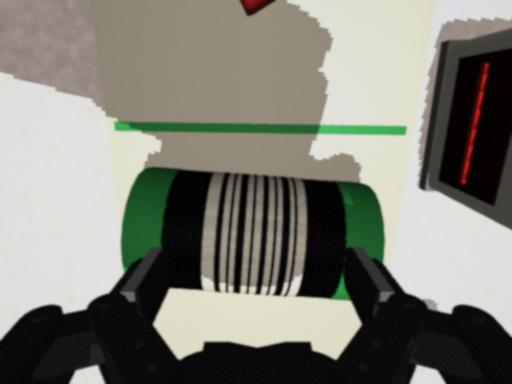

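Top-only twisting can't beat the mat's grip, since the tube is still about 3.3° off with its top edge running (150,168) to (370,183). A better angle would need a straddling pinch, which is forbidden, so I keep rolling straight.

Request:
jog_arm:
  increments:
    - [[0,0,-0.02,0,0,0,0],[0,0,-0.03,0,0,0,0],[0,0,-0.04,0,0,0.0,0],[0,0,0,0,0,0.023,120],[-0.04,0,0,0,0,0,120],[0,0,0,0,0,0,120],[0,0,0,0,0,0,120],[0,0,0,0,0,0,120],[0,0,0.018,0,0,0,120],[0,0,0,0,0,0,120],[0,0,0.008,0,0,0,120],[0,0,0.008,0,0,0,120],[0,0,0,0,0,0,120]]

```text
clock: 14.2
tcp_pos: [0.5434, 0.0019, 0.0707]
orientation: [0.0, 0.654, 0.756, -0.0]
wrist_force: [-0.4, -0.8, 1.1]
finger_gap: 0.0453
grip_force: 0.6
```

```bash
python3 t.py .542 .012 .145
```

```text
caps [[np.int32(130), np.int32(156), np.int32(46), np.int32(112), np.int32(3979)], [np.int32(333), np.int32(157), np.int32(45), np.int32(112), np.int32(3960)]]
tube [0.542  0.0099 0.1392] 0.05849491501565962 along,across mm -4.794561860287446 -58.74687206437707 yawoff -3.582245714735299
tool yaw 8.288111577932533 [0.5434 0.0019 0.0707] [-0.4169 -0.797   1.0918] tube in tool [ 0.0081 -0.0003 -0.0023]
```

Request:
jog_arm:
  increments:
    - [[0,0,0.004,0,0,0,120],[0.012,0,0,0,0,0,120],[0.02,0,0,0,0,0,120],[0.02,0,0,0,0,0,120],[0.02,0,0,0,0,0,120],[0.02,0,0,0,0,0,120],[0.02,0,0,0,0,0,120],[0.02,0,0,0,0,0,120],[0.012,0,0,0,0,0,120],[0,0,0,0,0,0,120],[0,0,-0.015,0,0,0,120],[0,0,-0.025,0,0,0,120],[-0.04,0,0,0,0,0,120],[-0.036,0,0,0,0,0,120],[0,0,0.025,0,0,0,120],[0,0,0,0,0,0,120],[0,0,0.008,0,0,0,120],[0,0,0.007,0,0,0,120],[0,0,0,0,0,0,120]]

```text
clock: 16.15
tcp_pos: [0.5408, 0.0186, 0.0704]
orientation: [0.0, 0.654, 0.756, -0.0]
wrist_force: [-2.7, 0.0, 6.3]
finger_gap: 0.0448
grip_force: 3.8
```

```bash
python3 t.py .539 .028 .14
```

```text
caps [[np.int32(130), np.int32(154), np.int32(46), np.int32(113), np.int32(4036)], [np.int32(334), np.int32(155), np.int32(46), np.int32(113), np.int32(4035)]]
tube [0.5386 0.0276 0.1401] 0.052649979023912774 along,across mm -4.543632377146259 -40.685520441325366 yawoff -3.535313612525883
tool yaw 8.285807275726075 [0.5408 0.0186 0.0704] [-2.656   0.0488  6.2579] tube in tool [ 0.0092 -0.0008 -0.0026]
```

Request:
jog_arm:
  increments:
    - [[0.01,0,0,0,0,0,120],[0.02,0,0,0,0,0,120],[0.02,0,0,0,0,0,120],[0.02,0,0,0,0,0,120],[0.02,0,0,0,0,0,120],[0.02,0,0,0,0,0,120],[0.02,0,0,0,0,0,120],[0.02,0,0,0,0,0,120],[0.01,0,0,0,0,0,120],[0,0,0,0,0,0,120],[0,0,-0.015,0,0,0,120],[0,0,-0.025,0,0,0,120],[-0.04,0,0,0,0,0,120],[-0.04,0,0,0,0,0,120],[0,0,0.025,0,0,0,120],[0,0,0,0,0,0,120],[0,0,0.008,0,0,0,120],[0,0,0.007,0,0,0,120],[0,0,0,0,0,0,120]]

```text
clock: 18.1
tcp_pos: [0.5379, 0.0385, 0.0703]
orientation: [0.0, 0.654, 0.756, -0.0]
wrist_force: [-2.3, -1.2, 6.5]
finger_gap: 0.0454
grip_force: 3.7
```

```bash
python3 t.py .536 .048 .14
```

```text
caps [[np.int32(125), np.int32(153), np.int32(52), np.int32(113), np.int32(4127)], [np.int32(335), np.int32(155), np.int32(47), np.int32(112), np.int32(4119)]]
tube [0.5357 0.049  0.1449] 0.054483453460435594 along,across mm -3.079755820569677 -19.163022226004244 yawoff -3.257541205039476
tool yaw 8.288585724949625 [0.5379 0.0385 0.0703] [-2.2727 -1.2391  6.4964] tube in tool [ 0.0107 -0.0006 -0.0027]
```

Request:
jog_arm:
  increments:
    - [[0.01,0,0,0,0,0,120],[0.02,0,0,0,0,0,120],[0.02,0,0,0,0,0,120],[0.02,0,0,0,0,0,120],[0.02,0,0,0,0,0,120],[0.02,0,0,0,0,0,120],[0.02,0,0,0,0,0,120],[0.0136,0,0,0,0,0,120],[0.01,0,0,0,0,0,120],[0,0,0,0,0,0,120],[0,0,0,0,0,0,120],[0,0,-0.015,0,0,0,120],[0,0,-0.025,0,0,0,120],[-0.1,0,-0.1,0,0,0,120],[-0.1,0,-0.1,0,0,0,120],[-0.1,0,-0.1,0,0,0,120],[-0.1,0,-0.1,0,0,0,120],[0,0,-0.1,0,0,0,120],[0,0,0,0,0,0,120]]

```text
clock: 20.05
tcp_pos: [0.5492, -0.0236, 0.2085]
orientation: [0.003, 0.655, 0.756, 0.002]
wrist_force: [-0.5, 0.1, -0.7]
finger_gap: 0.0452
grip_force: 0.0
```

```bash
python3 t.py .533 .068 .14; cp pics/last.png pics/w9.png; python3 -c "
from h import *
for n in ['scene','side','wrist']:
  c=cam(n)
  for t,z in dict(tube=.038,read_top=.103,line=.003,tin=0,stamp=0).items(): print(n,t,[(round(float(r['conf']),2),np.round(onz(c,r['uv'],z),4)) for r in spotter.landmark_of(t,n)[:1]])
c=cam('wrist');g=green(c);n,l,st,ce=cv2.connectedComponentsWithStats(g)
for i in range(1,n):
  if st[i,4]>20: P=onz(c,ce[i],.003); print(st[i],P, 'across from line',(P[:2]-[.5349,.0684])@[-.2004,.9797])"
```

```text
caps [[np.int32(170), np.int32(40), np.int32(35), np.int32(75), np.int32(1639)], [np.int32(299), np.int32(42), np.int32(36), np.int32(74), np.int32(1676)]]
tube [0.5335 0.067  0.1477] 0.07743334609006247 along,across mm -1.6555646655216685 -1.0527755412277655 yawoff -3.0974739604931902
tool yaw 8.19259589717443 [ 0.5492 -0.0236  0.2085] [-0.4755  0.0773 -0.6529] tube in tool [ 0.0923 -0.0035  0.1353]
scene tube [(0.82, array([0.5308, 0.0675, 0.038 ]))]
scene read_top [(0.48, array([0.6684, 0.1069, 0.103 ]))]
scene line [(0.9, array([0.5354, 0.0665, 0.003 ]))]
scene tin [(0.84, array([0.5075, 0.1599, 0.    ]))]
scene stamp [(0.64, array([ 0.6939, -0.0559,  0.    ]))]
side tube [(0.67, array([0.5332, 0.079 , 0.038 ]))]
side read_top [(0.43, array([0.6697, 0.1132, 0.103 ]))]
side line [(0.58, array([0.5442, 0.0719, 0.003 ]))]
side tin [(0.75, array([0.5075, 0.1639, 0.    ]))]
side stamp [(0.85, array([ 0.6917, -0.057 ,  0.    ]))]
wrist tube []
wrist read_top [(0.91, array([0.6687, 0.1049, 0.103 ]))]
wrist line []
wrist tin []
wrist stamp [(0.65, array([ 0.6975, -0.0537,  0.    ]))]
[ 169   42   40   76 1712] [0.46601615 0.06216695 0.003     ] across from line 0.0076978004068090486
[ 302   43   42   76 1757] [0.59878568 0.08085429 0.003     ] across from line -0.0006012214255525939
```

View pics/w9.png

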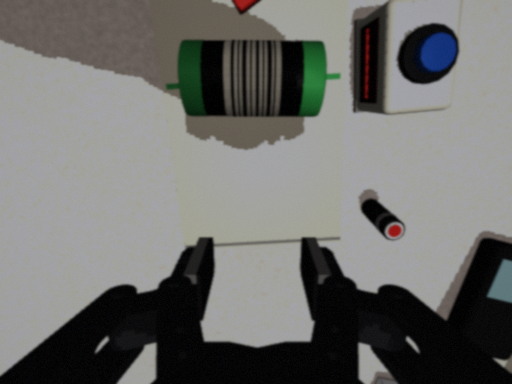

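The wrist view shows the tube at (252,78) covering the line, with the line ends visible at (172,86) and (334,76), and the button at (438,50). I'll close the fingers and check from above.

Request:
jog_arm:
  increments:
    - [[0.1,0,0,0,0,0,255],[0.1,0,0,0,0,0,255],[0.1,0.0,0,0,0,0,255],[0,0.1,0,0,0,0,255],[0,0.1,0,0,0,0,255],[0,0,0,0,0,0,255],[0,0,0,0,0,0,255]]

```text
clock: 21.75
tcp_pos: [0.5855, 0.0591, 0.2041]
orientation: [-0.0, 0.654, 0.756, -0.0]
wrist_force: [-0.9, -0.2, -0.5]
finger_gap: -0.0001
grip_force: 0.0
```

```bash
python3 t.py .533 .067 .148; python3 - <<'E'
from h import *
np.set_printoptions(precision=4,suppress=True)
c=cam('wrist'); s=env.get_state()
for i in range(2):
    print([(r['conf'],onz(c,r['uv'],.103)) for r in spotter.landmark_of('read_top','wrist')[:1]]); c=cam('wrist')
hsv=cv2.cvtColor(c['pixels'],cv2.COLOR_RGB2HSV)
b=cv2.inRange(hsv,(100,120,50),(130,255,255)); n,l,st,ce=cv2.connectedComponentsWithStats(b); i=1+np.argmax(st[1:,4]); print(st[i],onz(c,ce[i],.103),s['tcp_pos'],s['finger_gap'])
# line stubs beyond the tube ends, in the line frame
g=green(c); a=np.radians(11.56)
P=np.array([onz(c,p,.003)[:2]-[.5349,.0684] for p in np.argwhere(g)[:,::-1]]); u=P@[np.cos(a),np.sin(a)]; v=P@[-np.sin(a),np.cos(a)]
for lo,hi in((-.1,-.078),(.078,.1)):
    k=(u>lo)&(u<hi)&(abs(v)<.012); print(k.sum(),u[k].mean(),v[k].mean(),u[k].min(),u[k].max())
E
```

```text
caps [[np.int32(133), np.int32(125), np.int32(28), np.int32(66), np.int32(1337)], [np.int32(250), np.int32(126), np.int32(24), np.int32(66), np.int32(1367)]]
tube [0.5351 0.0678 0.1356] 0.0575388937478466 along,across mm 0.02537042046140821 -0.6279577939161116 yawoff -3.7890688451485315
tool yaw 8.29312763014818 [0.5855 0.0591 0.2041] [-0.8589 -0.1529 -0.5291] tube in tool [ 0.0159 -0.0485  0.1312]
[(0.94, array([0.6707, 0.103 , 0.103 ]))]
[(0.97, array([0.6697, 0.1009, 0.103 ]))]
[350 138  34  34 921] [0.6701 0.1036 0.103 ] [0.5848 0.0589 0.2044] -0.00011481713416508084
282 -0.08595961707435514 -0.0003534610695122086 -0.09555033354200425 -0.07801249096795727
55 0.0848946952151546 2.8565334143595973e-05 0.0780081339328881 0.09297295246498843
```

View pics/last.png

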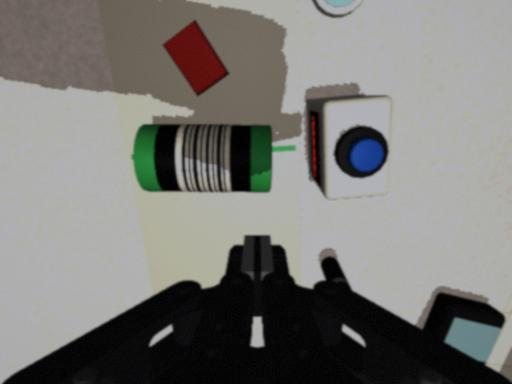

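The tube is centred at (203,158) with line stubs visible at both ends, and the measured offset is within 1 mm. The button is at (365,152). Next I press it.

Request:
jog_arm:
  increments:
    - [[0.0312,0.0905,0,0,0,0,255],[0.0312,0.0905,0,0,0,0,255],[0.0312,0.0905,0,0,0,0,255],[0.0312,0.0905,0,0,0,0,255],[0,0,0.1,0,0,0,255],[0,0,0.1,0,0,0,255],[0,0,0.1,0,0,0,255],[0,0,0.06,0,0,0,255],[0,0,0,0,0,0,255],[0,0,0,0,0,0,255]]

```text
clock: 23.05
tcp_pos: [0.6705, 0.1028, 0.115]
orientation: [-0.0, 0.654, 0.756, -0.0]
wrist_force: [-0.6, 0.4, -0.5]
finger_gap: -0.0
grip_force: 0.0
```

```bash
python3 - <<'E'
from h import *
np.set_printoptions(precision=4,suppress=True)
s=env.get_state(); print(s['tcp_pos'],s['wrist_force'])
c=cam('wrist'); b=cv2.inRange(cv2.cvtColor(c['pixels'],cv2.COLOR_RGB2HSV),(100,120,50),(130,255,255)); n,l,st,ce=cv2.connectedComponentsWithStats(b); i=1+np.argmax(st[1:,4]); print(st[i],onz(c,ce[i],.103),'tip proj',proj(c,s['tcp_pos']))
print([(r['conf'],onz(c,r['uv'],.103)) for r in spotter.landmark_of('read_top','wrist')[:1]])
save(c,'b.png')
E
```

```text
[0.6705 0.1028 0.115 ] [-0.5641  0.3698 -0.4547]
[231 217  47  29 828] [0.6682 0.1082 0.103 ] tip proj [np.float64(255.54938572586295), np.float64(249.58147878799727)]
[(0.88, array([0.6696, 0.0998, 0.103 ]))]
```

View pics/b.png

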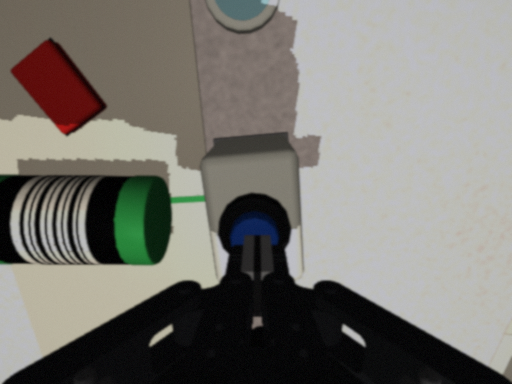

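The view shows the fingertips at (256,245) centred over the blue button, about 12 mm above it.

Request:
jog_arm:
  increments:
    - [[0,0,0.02,0,0,0,255],[0,0,0.02,0,0,0,255],[0,0,0.008,0,0,0,255],[0,0,0.008,0,0,0,255],[0,0,0.008,0,0,0,255],[0,0,0.006,0,0,0,255],[0,0,0,0,0,0,255],[0,0,0,0,0,0,255]]

```text
clock: 23.95
tcp_pos: [0.6716, 0.103, 0.1008]
orientation: [0.002, 0.654, 0.756, 0.001]
wrist_force: [-3.2, -1.1, 18.1]
finger_gap: -0.0002
grip_force: 8.7
```

Request:
jog_arm:
  increments:
    - [[0,0,0,0,0,0,255],[0,0,0,0,0,0,255],[0,0,0,0,0,0,255]]

```text
clock: 24.25
tcp_pos: [0.6717, 0.1029, 0.1009]
orientation: [0.002, 0.654, 0.756, 0.001]
wrist_force: [-4.2, -0.5, 16.9]
finger_gap: -0.0
grip_force: 8.7
```

```bash
python3 - <<'E'
from h import *
c=cam('side'); u,v=map(int,proj(c,[.67,.103,.1])); print(u,v,env.get_state()['tcp_pos'],env.get_state()['wrist_force'])
def crop(c,n,u,v,r=45):
    p=c['pixels'][v-r:v+r,u-r:u+r]; return cv2.resize(p,(390,390),interpolation=cv2.INTER_CUBIC)
a=crop(c,'',u,v); c=cam('scene'); u,v=map(int,proj(c,[.67,.103,.1])); b=crop(c,'',u,v)
cv2.imwrite('pics/pr.png',cv2.convertScaleAbs(np.hstack([a,b])[:,:,::-1],alpha=1.6))
E
```

```text
259 170 [0.67165722 0.10291525 0.1008342 ] [-4.85113894 -0.3353681  17.72082745]
```

View pics/pr.png

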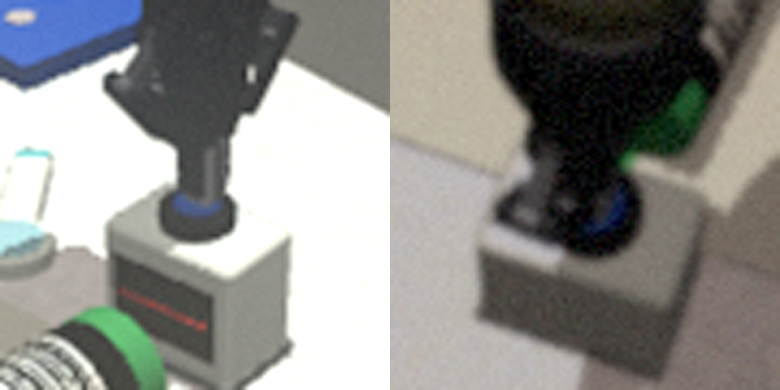

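The side view shows the fingers over the collar at about (203,200) with some blue still visible at the left, and the arm stopped at 0.1008 m. I'll back off and check the force profile.

Request:
jog_arm:
  increments:
    - [[0,0,-0.012,0,0,0,255],[0,0,0,0,0,0,255]]

```text
clock: 24.55
tcp_pos: [0.6715, 0.1029, 0.1017]
orientation: [0.001, 0.654, 0.756, 0.001]
wrist_force: [1.6, -0.3, 4.3]
finger_gap: -0.0001
grip_force: 2.2
```

Request:
jog_arm:
  increments:
    - [[0,0,-0.008,0,0,0,255],[0,0,0,0,0,0,255]]

```text
clock: 24.75
tcp_pos: [0.6715, 0.1029, 0.1027]
orientation: [0.001, 0.654, 0.756, 0.001]
wrist_force: [3.0, 0.9, 4.0]
finger_gap: -0.0
grip_force: 1.9
```

Request:
jog_arm:
  increments:
    - [[0,0,-0.008,0,0,0,255],[0,0,0,0,0,0,255]]

```text
clock: 24.95
tcp_pos: [0.671, 0.1029, 0.1042]
orientation: [0.0, 0.654, 0.756, 0.0]
wrist_force: [2.7, 0.2, 3.3]
finger_gap: -0.0003
grip_force: 1.5
```

Request:
jog_arm:
  increments:
    - [[0,0,-0.008,0,0,0,255],[0,0,0,0,0,0,255]]

```text
clock: 25.15
tcp_pos: [0.6703, 0.1029, 0.1059]
orientation: [-0.0, 0.654, 0.756, -0.0]
wrist_force: [1.8, -0.1, 1.6]
finger_gap: -0.0
grip_force: 1.0
```

The force falls from about 5 N to 1.6 N over roughly 5 mm, so the button was fully down and is springing back. Next I retreat.

Request:
jog_arm:
  increments:
    - [[0,0,-0.02,0,0,0,255],[0,0,-0.08,0,0,0,255],[0,0,-0.1,0,0,0,255],[0,0,-0.1,0,0,0,255],[0,0,-0.1,0,0,0,255],[-0.1,-0.1,0,0,0,0,255],[-0.1,-0.1,0,0,0,0,255],[-0.1,-0.1,0,0,0,0,255],[0,0,0,0,0,0,255],[0,0,0,0,0,0,255],[0,0,0,0,0,0,255]]

```text
clock: 26.25
tcp_pos: [0.6074, 0.0184, 0.2058]
orientation: [-0.0, 0.654, 0.756, -0.0]
wrist_force: [-0.3, -0.1, -0.5]
finger_gap: -0.0003
grip_force: 0.0
```

```bash
python3 t.py .535 .068 .14; python3 -c "
from h import *
for n in ['scene','wrist']:
  c=cam(n)
  for t in ['tin','stamp','loupe']: print(n,t,[(round(float(r['conf']),2),np.round(onz(c,r['uv'],0),4)) for r in spotter.landmark_of(t,n)[:1]])
s=env.get_state(); print(s['clock'],s['qvel'])"
```

```text
caps [[np.int32(111), np.int32(79), np.int32(31), np.int32(70), np.int32(1465)], [np.int32(232), np.int32(80), np.int32(28), np.int32(70), np.int32(1557)]]
tube [0.5359 0.0676 0.1282] 0.05467296407614142 along,across mm 0.8184423503281119 -0.9820644824622491 yawoff -4.2171849195490605
tool yaw 8.301781046306594 [0.6074 0.0184 0.2058] [-0.277  -0.0538 -0.4561] tube in tool [ 0.0589 -0.0636  0.1329]
scene tin [(0.59, array([0.504 , 0.1556, 0.    ]))]
scene stamp [(0.84, array([ 0.6968, -0.0576,  0.    ]))]
scene loupe [(0.72, array([ 0.6884, -0.0577,  0.    ]))]
wrist tin [(0.78, array([0.5109, 0.163 , 0.    ]))]
wrist stamp [(0.75, array([ 0.6967, -0.0523, -0.    ]))]
wrist loupe []
26.7 [-1.36549991e-03 -3.40690957e-03 -2.67701001e-03 -1.33443504e-05
  6.75523381e-04  1.99912744e-03]
```

The tube is centred to within about 1 mm, the button has been pressed and released, and the stamp pad and name stamp haven't moved. I'm handing in.

```bash
python3 -c "
from h import *
print(ticket.hand_in())"
```

```text
the job is handed in; nothing more can be done
None
```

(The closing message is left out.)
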